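# Set the work stop of a bench belt sander with a step gauge

### The job

Set the clearance of the belt sander's work stop with the yellow step gauge lying on the belt: slide it along the belt, thin blade first, under the raised aluminium stop until its thick body butts squarely against the stop, press the stop down until it sits on the blade, and with the gauge still in there swing the clamp lever over to the other side, all the way down to its end stop. Then draw the gauge straight out without shifting the stop or the lever, and lay it flat in the red tray, setting it down rather than dropping it. Leave the other loose things on the bench alone.

Things in the scene. Friction and masses are not known exactly. Their poses are not given: they have to be found in the camera images.
- sander: Green bench belt sander, fixed (all sizes in mm). Origin on the bench under the belt's middle; x across the belt (roughly away from the robot), y along it towards the work stop, z up. The flat brown belt is 102 wide (x -51 to 51), its top at z = 160, level from y = -180 to 180. The stop crosses it at y = 71 to 99. The motor sticks out below the belt on the -x side.
- disc (a point): Middle of the sander's 150 sanding disc, which stands upright beside the belt's other end: it fills x = 62 to 92, y = -260 to -109 of the sander, up to z = 207; a small table (x 86 to 186, y -275 to -95, top at z = 131) stands in front of it. An obstacle only. Axes as the sander's.
- stop_face (a point): On the work stop, an aluminium bar across the belt: 116 wide (x -52 to 64 of the sander), 28 thick along the belt, 36 high. This point is the lower edge of its face towards the gauge, at the middle of the belt; axes as the sander's: y is the way the gauge goes in, square to the face; the bar reaches 28 on in +y.
- stop_top (a point): Middle of the flat top of the same bar (116 x 28), where it is pressed down; it moves with the bar. Axes as the sander's.
- stop (a joint): Height in m of the underside of the stop bar above the belt (0 to 0.025). The bar slides straight up and down in a stiff slide that holds it wherever it is left (weight balanced); it takes about 5 N to move it. It starts 7 to 13 mm up.
- clamp (a joint): Angle in rad of the clamp lever that locks the stop: 0 = leaning 0.6 rad from upright towards -y of the sander (loose), 0.6 = upright, 2.1 = end stop, lying nearly level towards +y of the sander (clamped). It starts between 0 and 0.4, stays where it is left and needs about 2 N at the ball.
- clamp_pivot (a point): Point on the lever's pivot axis (the axis is the sander's x), in the plane in which the ball swings: at x = 95, y = 85, z = 125 of the sander, beside the belt on the side away from the robot. Axes as the sander's.
- clamp_ball (a point): Centre of the orange ball (24 across) at the end of the clamp lever, 85 from the pivot point; the lever is a black rod 10 thick. The lever's hub (30 across) ends at x = 96 of the sander.
- gauge: Step gauge, 125 long, 46 wide: a yellow body 75 long and 18 high with a bare steel blade 50 long and 3 thick on its +x end, both flat on the underside. About 0.16 kg. Origin in the middle of the underside (62.5 from each end); x points to the blade's tip, z up. It starts lying on the belt, blade towards the stop, up to 0.35 rad out of line.
- gauge_shoulder (a point): On the gauge's underside at the step where the blade meets the yellow body (12.5 from the gauge's origin along its x); it is this step that butts against the stop. Axes as the gauge's.
- red_tray: Open red plastic tray fixed on the bench, 130 (x) x 200 (y) outside, 32 high, walls and floor 4 thick, empty. Origin on the bench under its middle.
- black_tray: Black tray of the same size beside it, full of sanding plates standing up to 58 high, fixed. Origin on the bench under its middle. It may stand on either side of the red one.
- sanding_block: Loose sanding block of wood and cork, 120 x 65 x 38; origin in the middle of its underside. Leave alone.
- tape_roll: Loose blue roll of tape, 100 across, 36 high, lying flat; origin in the middle of its underside. Leave alone.
- cleaning_stick: Loose tan belt-cleaning stick, 40 x 180 x 40; origin in the middle of its underside. Leave alone.
Things that resemble listed ones, but are neither listed nor needed, are in the scene too. Of the things like the red_tray, leave any that is turquoise; of the rest the larger one is meant. There is more than one size of the gauge; the job needs the larger.

How it is judged:
On the way, in this order (a step that is already met when the one before it is completed fails the run):
1. The gauge lies flat on the belt with its blade under the stop, its step within 4 mm of the stop's face and square to it within 0.08 rad (y of gauge_shoulder in the frame of stop_face between -0.004 and 0.004 m and angle between the x axis of gauge and the y axis of sander, either way round below 0.08 rad and z of gauge in the frame of sander between 0.157 and 0.163 m and x of gauge in the frame of sander between -0.04 and 0.04 m), for 0.2 s.
2. The stop has been pressed down onto the blade (3 mm clearance, within 1.5 mm), the gauge still in (value of joint stop between 0.0015 and 0.0045 m and y of gauge_shoulder in the frame of stop_face above -0.01 m), for 0.2 s.
3. With the stop on the blade and the gauge still in (step within 10 mm of the stop), the clamp lever has been swung over beyond 1.85 rad (all of step 2 and value of joint clamp above 1.85 rad), for 0.2 s.
4. The gauge is right out from under the stop, which still stands at the set clearance (y of gauge_shoulder in the frame of stop_face below -0.052 m and value of joint stop between 0.0015 and 0.0045 m), for 0.1 s.
5. The gauge is brought down to within 15 mm of the red tray's floor while still held (x of gauge in the frame of red_tray between -0.05 and 0.05 m and y of gauge in the frame of red_tray between -0.06 and 0.06 m and height (world z) of gauge below 0.02 m and contact force between the fingers and gauge above 0.3 N), for 0.05 s.
At the end, for the whole second after the job is handed in: Stop 3 mm (within 1.5 mm) above the belt; clamp lever beyond 1.85 rad; gauge at rest in the red tray, flat on its underside (within 0.1 rad, less than 9 mm above the bench), its middle within 50 mm across and 60 mm along of the tray's middle (value of joint stop between 0.0015 and 0.0045 m and value of joint clamp above 1.85 rad and x of gauge in the frame of red_tray between -0.05 and 0.05 m and y of gauge in the frame of red_tray between -0.06 and 0.06 m and height (world z) of gauge below 0.009 m and angle between gauge's own z axis and vertical below 0.1 rad and linear speed of gauge below 0.02 m/s); the robot touches nothing.
It fails at once if The sanding block, the tape roll or the cleaning stick is moved more than 25 mm (distance of any of sanding_block, tape_roll, cleaning_stick from where it was at the start of the episode above 0.025 m).
It also fails if it takes over 72 s, if anything falls off the work surface, if the arm or the gripper's body presses on something with over 40 N, if the wrist force passes 120 N, or if a joint passes its speed limit or range.

### The arm

A 6-joint arm with a two-finger parallel gripper is mounted at the origin on the work surface. World frame = base frame: x ahead of the robot, y to its left, z up, the work surface at z = 0. Lengths are in m, angles in rad, forces in N, time in s.
With the tool pointing down it reaches from about 0.35 to 0.85 m from the base axis. Payload 8.1 kg.
Tool frame: the origin (TCP) lies at the very end of the fingers, on their centre line; the grasp point (between the pads) lies 19 mm behind it; z points along the fingers, y is the direction in which the jaws open and shut (so a half turn about z gives the same grasp; the last joint's range is limited). The gripper opens to 93 mm and grips with 3 to 60 N. Pads are 15 mm wide; open, the fingers measure 128 mm over their backs; the gripper's body (75 mm by 188 mm) begins 65 mm behind the grasp point.
Start: joints at [-1.318, 0.13, 1.488, -0, 1.523, -0.085], TCP at [0.199, -0.566, 0.219] pointing down, gripper open.
Joint ranges: [-2.96, 2.96], [-0.89, 2.26], [0.02, 2.5], [-1.34, 4.48], [0, 2.73], [-2.66, 2.66]. Speed limits (rad/s): [2.39, 2.39, 2.79, 3.14, 3.14, 3.14].

### API

Orientations are given as a rotation vector (axis times angle).
In Python, from plant import * gives the robot as it stands.
- The arm moves only by the tool apply_moves, never from a script. Its argument "commands" is one flat list of numbers, 7 for each row, row after row: the shift along the world's x, y, z in cm, then the turn, a rotation vector about the world's x, y, z in rad, then the finger opening in cm, from 0 to 9.3. A call has 1 to 8 rows; each row shifts and turns the pose as measured when the row begins; what a row does not reach is not made up. A row lasts 1/8 s, in which the tool goes at most 62.5 mm and 10.7 degrees, less where a joint would pass 70% of its speed; a pose out of reach is approached as far as the arm can. A call with a gripper value outside its range is refused whole. The fingers move at their own pace and stop on an object; "squeeze" is the grip in N (left out, the last holds). Time passes only in rows, so rows that do not move let the fingers close. It gives the time, the measured TCP pose, the force and the opening at its end, in the units of the state.
- read_state(): the state, without advancing time (a new reading comes with each control period).
- read_camera(name): name is "scene" or "top" or "wrist"; returns (picture, depth): 384x512x3 uint8, blue, green, red; 384x512 float32, m along the optical axis (not along the pixel's ray), 0 where there is no reading.
- camera_model(name): a dict with "intrinsics" (3x3 intrinsics, pixels), "R" (3x3) and "t" (3): a world point X has camera coordinates R X + t. Camera axes: x right, y down, z forward; pixel columns grow to the right and rows downward; lengths in m; the calibration is good to about 2 mm. A picture is of the moment at which its call begins: read the wrist's pose just before it. camera_model takes no time and is no camera call; for the wrist camera it gives the pose at the moment of the call.
- close_job(): hands the job in, once; it reports no verdict.
Trained networks look in the newest picture that a camera, given by its name, has taken for a name from the list of things; names that differ only in an ending like _2 or _b are one class to them, and where a whole thing is asked for, a point or a joint stands for the part that bears it (a point fixed in the world has none). Each returns a list of dicts, best first, with "conf" (0 to 1); they miss things now and then, are a little off and sometimes report something else, mostly with a low value. They report only what shows in the picture. A call takes as long as a camera call. They do not tell look-alikes from the thing itself.
- find_in(query, camera): "point" ([x, y, z] in m, in the coordinates of the camera as it stood for that picture, good to about 4 mm: the middle of the surface that is visible of it).
- cut_out(query, camera): "mask" (384x512 bool, what is visible of it).
- spot_point(query, camera): "point" ([x, y, z] in m, in the coordinates of the camera as it stood for that picture, good to about 4 mm: a listed point, or the origin of a listed thing).
The state is a dict: "t": time; "q": joint angles; "dq": joint speeds; "joint_torque": joint torques, N m; "tool_pos": TCP position; "orientation": TCP orientation; "force": force on the tool from outside, world axes, zero at the start; "wrist_torque": the same for the moment, N m; "opening": finger opening in m.
Only numpy, scipy, OpenCV 4.12 (cv2) and the standard library are available. Lean on these libraries where they do the work, as an engineer would, in place of code of your own. Each camera call takes 0.05 s, during which the arm holds its last target. There are 200 camera calls.

## Working session

There is one attempt and no reset: what is moved stays moved. The work goes in short steps, Python scripts to look and compute and a tool call to move; the robot and the scene stay as the last step left them, time stands still between calls to the robot, and variables do not carry over. Pictures are saved under pics/ and viewed, about 8 in all and at most 12, crops included, and the job is handed in when it is done.

Besides the shell and the picture viewer there is one more tool, called after "Request:" as name(argument=value, ...) on one line, values as JSON. apply_moves: Moves the arm, as the interface text tells. Its arguments: {"type":"object","properties":{"commands":{"type":"array"},"squeeze":{"type":"number"}},"required":["commands"]}

```bash
ls; mkdir -p pics
cat > h.py <<'E'
from plant import *
import numpy as np, cv2
from scipy.spatial.transform import Rotation as Ro
def w(p,c,m=None):
    m=m or camera_model(c); return np.array(m["R"]).T@(np.array(p)-np.array(m["t"]))
def cloud(d,c,m=None):
    m=m or camera_model(c); K=np.array(m["intrinsics"]); v,u=np.mgrid[:384,:512]
    P=np.stack([(u-K[0,2])/K[0,0]*d,(v-K[1,2])/K[1,1]*d,d],-1)
    return (P-np.array(m["t"]))@np.array(m["R"])
E
python3 - <<'E'
from h import *
for c in("scene","top"):
    p,d=read_camera(c); cv2.imwrite(f"pics/{c}0.png",p); np.save(f"{c}0.npy",d)
    m=camera_model(c); print(c,np.round(w([0,0,0],c),3))
    for q in ["sander","gauge","gauge_shoulder","stop_face","stop_top","clamp_pivot","clamp_ball","red_tray","black_tray","disc","sanding_block","tape_roll","cleaning_stick"]:
        for r in spot_point(q,c)[:4]:
            K=np.array(m["intrinsics"]);x=K@np.array(r["point"]);print(q,round(r["conf"],2),np.round(w(r["point"],c),3),(x[:2]/x[2]).astype(int))
a=np.hstack([cv2.imread("pics/scene0.png"),cv2.imread("pics/top0.png")])
print(read_state()["t"])
E
```

```text
pics
scene [0.956 0.62  1.324]
sander 0.58 [ 0.513  0.126 -0.001] [279 254]
gauge 0.73 [ 0.753  0.107 -0.003] [221 287]
gauge 0.7 [0.519 0.056 0.16 ] [267 218]
gauge_shoulder 0.78 [ 0.748  0.105 -0.003] [221 286]
gauge_shoulder 0.7 [0.525 0.068 0.156] [267 222]
stop_face 0.98 [0.526 0.197 0.171] [291 248]
stop_top 0.94 [0.522 0.213 0.21 ] [296 246]
clamp_pivot 0.67 [0.617 0.201 0.129] [269 270]
clamp_ball 0.55 [0.606 0.159 0.195] [264 249]
red_tray 0.97 [ 0.442 -0.62  -0.004] [192 127]
red_tray 0.92 [ 0.6   -0.363  0.   ] [190 179]
red_tray 0.78 [ 0.215 -0.308 -0.002] [272 146]
black_tray 0.62 [ 0.446 -0.353  0.005] [223 162]
disc 0.57 [0.524 0.197 0.169] [291 248]
disc 0.56 [0.525 0.067 0.157] [267 222]
disc 0.55 [ 0.575 -0.064  0.13 ] [234 207]
sanding_block 0.81 [0.734 0.23  0.001] [245 311]
tape_roll 0.71 [ 0.765 -0.255 -0.002] [168 217]
cleaning_stick 0.79 [ 0.545  0.485 -0.004] [339 342]
top [ 0.368 -0.067  1.525]
sander 0.87 [ 0.511  0.127 -0.   ] [211 184]
gauge 0.94 [0.515 0.053 0.16 ] [225 179]
gauge 0.52 [0.756 0.106 0.002] [217 128]
gauge_shoulder 0.93 [0.523 0.066 0.158] [222 177]
gauge_shoulder 0.55 [0.742 0.102 0.   ] [218 131]
stop_face 0.52 [0.521 0.2   0.17 ] [186 177]
stop_top 0.76 [0.515 0.216 0.206] [180 177]
clamp_pivot 0.72 [0.615 0.205 0.128] [188 154]
clamp_ball 0.59 [0.612 0.16  0.196] [197 152]
red_tray 0.96 [ 0.211 -0.311  0.002] [312 256]
red_tray 0.69 [ 0.598 -0.359 -0.002] [324 167]
red_tray 0.66 [ 0.436 -0.616  0.005] [383 205]
black_tray 0.9 [ 0.442 -0.354  0.003] [322 202]
black_tray 0.31 [ 0.732  0.236 -0.001] [187 133]
disc 0.86 [ 0.577 -0.065  0.133] [256 165]
sanding_block 0.56 [0.733 0.237 0.   ] [187 133]
tape_roll 0.58 [ 0.764 -0.25  -0.003] [299 128]
cleaning_stick 0.63 [0.535 0.482 0.002] [128 177]
1.4
```

Run:
```python
import cv2,numpy as np
s=cv2.imread("pics/scene0.png");t=cv2.imread("pics/top0.png")
a=cv2.resize(t[90:310,100:440],(800,518),interpolation=cv2.INTER_CUBIC);cv2.imwrite("pics/a1.png",a)
b=cv2.resize(s[90:330,140:370],(575,600),interpolation=cv2.INTER_CUBIC);cv2.imwrite("pics/a2.png",b)
```

```text
(no output)
```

View pics/a1.png

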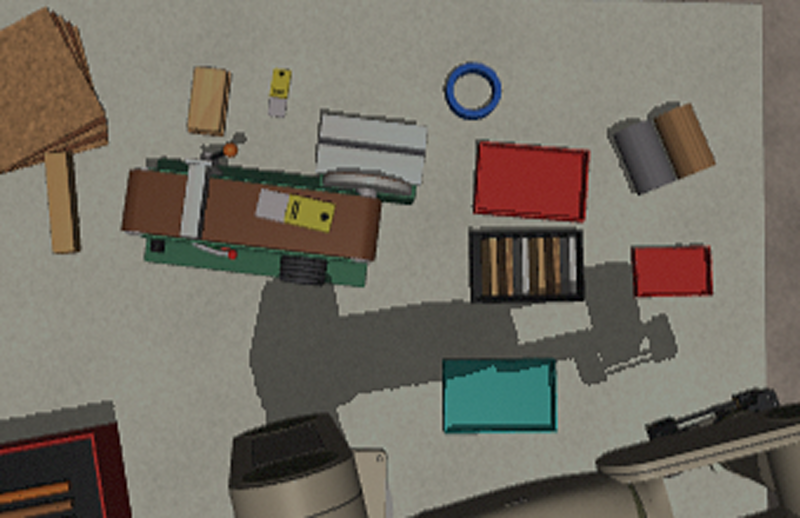

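View pics/a2.png

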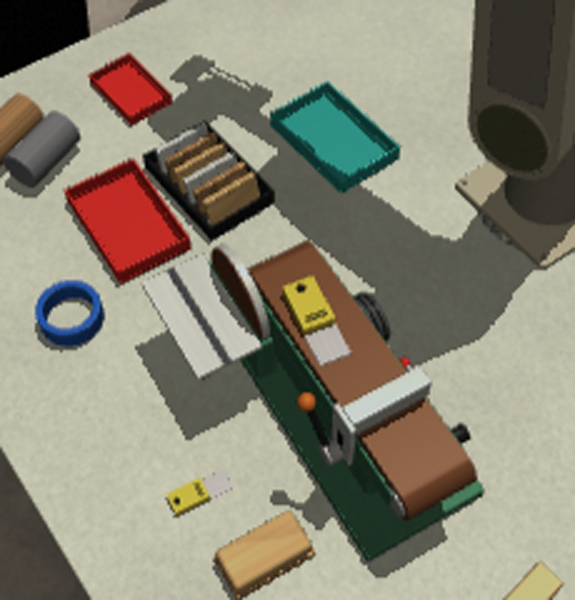

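The larger yellow gauge lies on the belt at top (225,179). The small one on the bench at (217,128) is a decoy. There are three candidate trays: the large red at top (324,167), a small red at (383,205) and a turquoise one at (312,256). The large red one, at world (0.60,-0.36), fits, and it is clearly larger in the crop. Next I'll go near for a wrist view.

Run:
```python
from h import *
s=read_state();R=Ro.from_rotvec(s["orientation"]).as_matrix();print(np.round(R,3),s["tool_pos"])
p=cv2.imread("pics/top0.png");d=np.load("top0.npy");C=cloud(d,"top")
hsv=cv2.cvtColor(p,cv2.COLOR_BGR2HSV)
# belt plane points
m=(abs(C[...,2]-0.16)<.012)&(hsv[...,0]<18)&(hsv[...,1]>60)&(C[...,0]>.35)&(C[...,0]<.7)&(abs(C[...,1]-.12)<.3)
r=cv2.minAreaRect((C[m][:,:2]*1000).astype(np.float32));print("belt",r)
m=(abs(C[...,2]-0.178)<.012)&(hsv[...,0]>20)&(hsv[...,0]<35)&(hsv[...,1]>120)&(C[...,0]>.35)&(C[...,0]<.7)&(abs(C[...,1]-.12)<.3)
r=cv2.minAreaRect((C[m][:,:2]*1000).astype(np.float32));print("yellow",r,m.sum())
m=(hsv[...,1]>150)&((hsv[...,0]<8)|(hsv[...,0]>172))&(C[...,2]<.05)&(C[...,0]>.5)&(C[...,1]<-.2)
r=cv2.minAreaRect((C[m][:,:2]*1000).astype(np.float32));print("tray",r,m.sum())
```

```text
[[ 0.943  0.331 -0.   ]
 [ 0.331 -0.943  0.   ]
 [-0.    -0.    -1.   ]] [ 0.19887738 -0.56608621  0.21862559]
belt ((511.684326171875, 127.73888397216797), (417.48931884765625, 103.26520538330078), 84.27482604980469)
yellow ((513.238525390625, 30.288818359375), (75.79576873779297, 46.70433807373047), 76.87393188476562) 231
tray ((594.7284545898438, -359.8895568847656), (201.0480194091797, 128.8307342529297), 86.07288360595703) 1428
```

Request:
apply_moves(commands=[2.6,5,2,0,0,0,9,2.6,5.1,2,0,0,0,9,2.6,5.1,2,0,0,0,9,2.6,5.1,2,0,0,0,9,2.6,5.1,2,0,0,0,9,2.6,5.1,2,0,0,0,9,2.6,5.1,0,0,0,0,9,2.6,5.1,0,0,0,0,9])

```text
t: 2.4
tool_pos: [0.409, -0.1483, 0.3411]
orientation: [-3.098, -0.516, -0.007]
force: [0.5, -0.5, -0.2]
opening: 0.0902
```

Request:
apply_moves(commands=[1.8,3.1,0,0,0,0.168,9,1.8,3.1,0,0,0,0.168,9,1.8,3.1,0,0,0,0.168,9,1.8,3.1,0,0,0,0.168,9,1.8,3.1,0,0,0,0.168,8,1.4,3.1,0,0,0,0.168,8,0,0,0,0,0,0,8])

```text
t: 3.28
tool_pos: [0.5167, 0.0484, 0.3424]
orientation: [-2.424, -1.994, -0.011]
force: [-0.1, -0.8, -0.4]
opening: 0.0804
```

```bash
cat > look.py <<'E'
from h import *
import sys
s=read_state();R=Ro.from_rotvec(s["orientation"]).as_matrix()
print("tcp",np.round(s["tool_pos"],4),"jaw deg",np.degrees(np.arctan2(R[1,1],R[0,1])).round(2),"tilt",np.round(R[:,2],3),s["t"])
M=camera_model("wrist");p,d=read_camera("wrist");C=cloud(d,"wrist",M)
hsv=cv2.cvtColor(p,cv2.COLOR_BGR2HSV)
cv2.imwrite(f"pics/{sys.argv[1]}.png",p)
near=(abs(C[...,0]-.53)<.16)&(abs(C[...,1]-.12)<.3)&(d>0)
K=np.array(M["intrinsics"])
Y=np.array([.0998,.995,0]);X=np.array([.995,-.0998,0]);O=np.array([.5117,.1267,0])
O2=O
def sa(P): P=np.asarray(P)-O; return np.round([P@X,P@Y,P[2]],4)
m=near&(hsv[...,0]>20)&(hsv[...,0]<35)&(hsv[...,1]>120)&(abs(C[...,2]-.178)<.008)
if m.sum()>50:
    r=cv2.minAreaRect((C[m][:,:2]*1000).astype(np.float32));print("yellow",r,m.sum(),C[m][:,2].mean().round(4),"sander",sa([r[0][0]/1e3,r[0][1]/1e3,.16]))
for q in sys.argv[2:]:
    for r in spot_point(q,"wrist")[:2]:
        P=w(r["point"],"wrist",M);x=K@np.array(r["point"]);print(q,round(r["conf"],2),np.round(P,4),"sander",sa(P),(x[:2]/x[2]).astype(int))
E
python3 look.py w1 stop_face stop_top gauge gauge_shoulder clamp_ball clamp_pivot sander
```

```text
tcp [0.5167 0.0484 0.3424] jaw deg -11.13 tilt [ 0.004  0.007 -1.   ] 3.275
yellow ((538.1114501953125, 87.64070892333984), (208.68289184570312, 58.9030647277832), 66.9308090209961) 3182 0.1786 sander [ 0.0302 -0.0362  0.16  ]
stop_face 0.9 [0.5222 0.2009 0.1719] sander [0.003  0.0749 0.1719] [237  13]
gauge 0.74 [0.5196 0.0584 0.1604] sander [ 0.0146 -0.0671  0.1604] [265 166]
gauge 0.72 [0.7546 0.1004 0.0011] sander [ 0.2443 -0.002   0.0011] [421  85]
gauge_shoulder 0.79 [0.5239 0.067  0.1612] sander [ 0.0181 -0.0582  0.1612] [267 157]
gauge_shoulder 0.76 [ 0.7429  0.1096 -0.0025] sander [ 0.2318  0.006  -0.0025] [411  80]
clamp_ball 0.62 [0.6121 0.1603 0.1976] sander [0.0965 0.0434 0.1976] [350  35]
clamp_pivot 0.83 [0.6123 0.2088 0.1257] sander [0.0919 0.0917 0.1257] [326  -3]
```

View pics/w1.png

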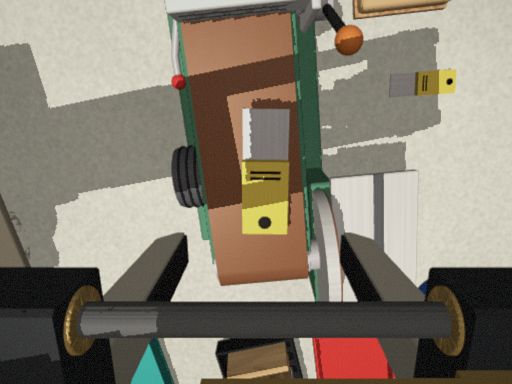

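The wrist view shows the gauge upright at (265,172), the ball at (348,40) and the stop at the top edge. I'll refine the gauge and belt poses from this picture.

```bash
python3 - <<'E'
s=open("look.py").read()
s=s.replace('if m.sum()>50:','''n,L,st,_=cv2.connectedComponentsWithStats(m.astype(np.uint8)); m=L==1+np.argmax(st[1:,4])
b=near&(abs(C[...,2]-.16)<.004)&(hsv[...,0]<18)&(hsv[...,1]>60)
n,L,st,_=cv2.connectedComponentsWithStats(cv2.morphologyEx((b|m).astype(np.uint8),cv2.MORPH_CLOSE,np.ones((9,9)))); b=b&(L==1+np.argmax(st[1:,4]))
B=C[b]; v=B@Y-O@Y; u=B@X-O@X; bins=np.arange(-.12,.07,.01); E=[(y+.005,*np.percentile(u[(v>=y)&(v<y+.01)],[.5,99.5])) for y in bins if ((v>=y)&(v<y+.01)).sum()>100]
E=np.array(E); print("belt z",B[:,2].mean().round(4)); print("edges at y=0 and slopes",np.polyfit(E[:,0],E[:,1],1).round(4),np.polyfit(E[:,0],E[:,2],1).round(4))
t=near&(abs(C[...,2]-.206)<.008)&(hsv[...,1]<60)&(C[...,1]>.16)
if t.sum()>50: r=cv2.minAreaRect((C[t][:,:2]*1000).astype(np.float32));print("bar",r,C[t][:,2].mean().round(4),sa([r[0][0]/1e3,r[0][1]/1e3,.2]))
o=near&(hsv[...,0]>5)&(hsv[...,0]<15)&(hsv[...,1]>180)&(C[...,2]>.1)&((C-O)@X>.07)
if o.sum()>20: print("ball top pts",sa(C[o].mean(0)),C[o][:,2].max().round(4),o.sum())
if m.sum()>50:''')
s=s.replace('p,d=read_camera("wrist")','p,d=read_camera("wrist") if len(sys.argv)>1 and sys.argv[1]!="-" else (cv2.imread("pics/w1.png"),0)')
s=s.replace('cv2.imwrite(f','np.save(f"pics/{sys.argv[1]}.npy",d);cv2.imwrite(f')
open("look.py","w").write(s)
E
python3 look.py w2
```

```text
tcp [0.5163 0.0459 0.343 ] jaw deg -11.46 tilt [ 0.005  0.006 -1.   ] 3.675
belt z 0.1607
edges at y=0 and slopes [-0.0008 -0.0504] [-0.0036  0.0503]
bar ((545.4398803710938, 190.64212036132812), (16.35905647277832, 160.0260772705078), 74.50851440429688) 0.2055 [0.0272 0.067  0.2   ]
ball top pts [0.0929 0.0387 0.2052] 0.2098 494
yellow ((513.3499755859375, 29.749080657958984), (75.0730972290039, 46.008201599121094), 78.3432846069336) 3147 0.1787 sander [ 0.0113 -0.0963  0.16  ]
```

Request:
apply_moves(commands=[-0.1,-0.8,-5,-0.006,0.005,-0.003,6,0,0,-5,0,0,0,6,0,0,-5,0,0,0,6,0,0,0,0,0,0,6,0,0,0,0,0,0,6], squeeze=12)

```text
t: 4.35
tool_pos: [0.516, 0.036, 0.1935]
orientation: [2.436, 1.977, 0.007]
force: [0.0, 0.2, 0.3]
opening: 0.0601
```

```bash
cat > st.py <<'E'
from h import *
s=read_state();R=Ro.from_rotvec(s["orientation"]).as_matrix()
Y=np.array([.098,.9952,0]);X=np.array([.9952,-.098,0]);O=np.array([.5117,.1267,0]);P=s["tool_pos"]-O
print("tcp",np.round(s["tool_pos"],4),"sander mm",np.round([P@X*1e3,P@Y*1e3,P[2]*1e3],1),"jaw deg",np.degrees(np.arctan2(R[1,1],R[0,1])).round(2),"z",np.round(R[:,2],3),"F",np.round(s["force"],1),"op",s["opening"],s["t"])
E
python3 st.py
```

```text
tcp [0.516  0.036  0.1935] sander mm [ 13.2 -89.9 193.5] jaw deg -11.86 z [ 0.006 -0.    -1.   ] F [0.  0.2 0.3] op 0.06013748928120659 4.35
```

Request:
apply_moves(commands=[-0.1,0,-2,0,0.006,0,6,0,0,-1.1,0,0,0,6,0,0,0,0,0,0,6,0,0,0,0,0,0,4,0,0,0,0,0,0,4,0,0,0,0,0,0,4])

```text
t: 5.1
tool_pos: [0.5182, 0.0359, 0.1661]
orientation: [2.435, 1.976, 0.009]
force: [0.3, -0.3, -2.2]
opening: 0.0454
```

```bash
python3 st.py
```

```text
tcp [0.5182 0.0359 0.1661] sander mm [ 15.3 -89.7 166.1] jaw deg -11.86 z [ 0.008 -0.001 -1.   ] F [ 0.3 -0.3 -2.2] op 0.04535929032115053 5.1
```

Request:
apply_moves(commands=[-0.5,2,0,0,0.004,0.055,4,-0.5,2,0,0,0.004,0.055,4,0,0,0,0,0,0,4])

```text
t: 5.48
tool_pos: [0.5079, 0.0765, 0.1661]
orientation: [2.324, 2.113, -0.0]
force: [0.0, -0.2, -1.8]
opening: 0.0457
```

```bash
python3 st.py; python3 look.py w3 stop_face
```

```text
tcp [0.5079 0.0765 0.1661] sander mm [  1.2 -50.3 166.1] jaw deg -5.45 z [-0. -0. -1.] F [ 0.  -0.2 -1.8] op 0.04569378982102996 5.475
tcp [0.5079 0.0765 0.1661] jaw deg -5.45 tilt [-0. -0. -1.] 5.475
belt z 0.1608
edges at y=0 and slopes [-0.1029 -0.0484] [0.0953 0.0483]
ball top pts [0.0853 0.0388 0.2004] 0.2064 1263
yellow ((507.474853515625, 80.07804107666016), (54.71538543701172, 47.99604797363281), 84.25659942626953) 9492 0.1788 sander [ 0.0004 -0.0468  0.16  ]
```

View pics/w3.png

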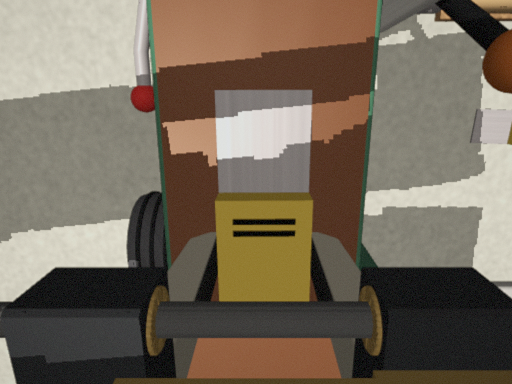

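Gauge is square (84.3° vs belt 84.4°), with its step edge at row 195, about 90 mm short of the stop. Sliding in.

Request:
apply_moves(commands=[0.2,2,0,0,0,0,4,0.2,2,0,0,0,0,4,0.2,2,0,0,0,0,4,0.1,1.5,0,0,0,0,4,0,0,0,0,0,0,4])

```text
t: 6.2
tool_pos: [0.5167, 0.1486, 0.1662]
orientation: [2.333, 2.1, -0.002]
force: [0.1, -0.1, -1.3]
opening: 0.0458
```

```bash
python3 st.py; python3 look.py w4 stop_face gauge_shoulder clamp_ball
```

```text
tcp [0.5167 0.1486 0.1662] sander mm [  2.8  22.2 166.2] jaw deg -6.01 z [ 0.001 -0.003 -1.   ] F [ 0.1 -0.1 -1.3] op 0.04577898510627214 6.2
tcp [0.5167 0.1486 0.1662] jaw deg -6.01 tilt [ 0.001 -0.003 -1.   ] 6.2
belt z 0.1608Traceback (most recent call last):
  File "look.py", line 18, in <module>
    E=np.array(E); print("belt z",B[:,2].mean().round(4)); print("edges at y=0 and slopes",np.polyfit(E[:,0],E[:,1],1).round(4),np.polyfit(E[:,0],E[:,2],1).round(4))
                                                                                                      ~^^^^^
IndexError: too many indices for array: array is 1-dimensional, but 2 were indexed
```

View pics/w4.png

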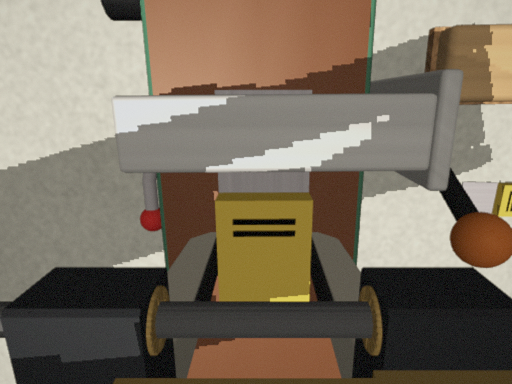

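Blade passing under the bar (its tip is visible beyond at row 93). About 18 mm to go.

Request:
apply_moves(commands=[0.1,1.0,0,0.003,0,0.007,4,0.05,0.4,0,0,0,0,4,0,0.2,0,0,0,0,4,0,0,0,0,0,0,4])

```text
t: 6.75
tool_pos: [0.5184, 0.1636, 0.1661]
orientation: [2.328, 2.108, 0.001]
force: [0.2, 0.2, -1.5]
opening: 0.0458
```

```bash
python3 st.py
```

```text
tcp [0.5184 0.1636 0.1661] sander mm [  3.1  37.4 166.1] jaw deg -5.69 z [ 0.001 -0.    -1.   ] F [ 0.2  0.2 -1.5] op 0.04578313089792001 6.75
```

Request:
apply_moves(commands=[0,0.15,0,0,0,0,4,0,0.15,0,0,0,0,4,0,0.15,0,0,0,0,4,0,0,0,0,0,0,4])

```text
t: 7.25
tool_pos: [0.5184, 0.168, 0.1661]
orientation: [2.329, 2.107, 0.001]
force: [0.5, -0.0, -2.6]
opening: 0.0459
```

```bash
python3 st.py
```

```text
tcp [0.5184 0.168  0.1661] sander mm [  2.6  41.8 166.1] jaw deg -5.71 z [ 0.001 -0.    -1.   ] F [ 0.5 -0.  -2.6] op 0.045915260403299595 7.25
```

Request:
apply_moves(commands=[0,0.15,0,0,0,0,4,0,0.15,0,0,0,0,4,0,0,0,0,0,0,4])

```text
t: 7.62
tool_pos: [0.5184, 0.1679, 0.1661]
orientation: [2.328, 2.103, -0.006]
force: [0.3, 0.5, -0.1]
opening: 0.0459
```

```bash
python3 st.py
```

```text
tcp [0.5184 0.1679 0.1661] sander mm [  2.6  41.7 166.1] jaw deg -5.8 z [ 0.    -0.006 -1.   ] F [ 0.3  0.5 -0.1] op 0.04591364543182107 7.625
```

```bash
sed -i 's/^E=np.array(E); print("belt z".*$/pass/; s/; E=\[(y+.005.*$//' look.py; python3 look.py w5 stop_face gauge_shoulder
python3 - <<'E'
import cv2
p=cv2.imread("pics/w5.png");cv2.imwrite("pics/w5c.png",p[60:320,100:500])
E
```

```text
tcp [0.5184 0.1679 0.1661] jaw deg -5.8 tilt [ 0.    -0.006 -1.   ] 7.625
bar ((544.0126953125, 194.58544921875), (68.87374114990234, 153.65904235839844), 88.2961196899414) 0.2077 [0.0254 0.0708 0.2   ]
ball top pts [0.0939 0.0488 0.2018] 0.2091 774
yellow ((517.2376098632812, 166.14755249023438), (44.07200622558594, 47.84613800048828), 84.15962982177734) 7049 0.179 sander [0.0016 0.0398 0.16  ]
gauge_shoulder 0.55 [ 0.7435  0.109  -0.0008] sander [ 0.2324  0.0055 -0.0008] [488 211]
```

View pics/w5c.png

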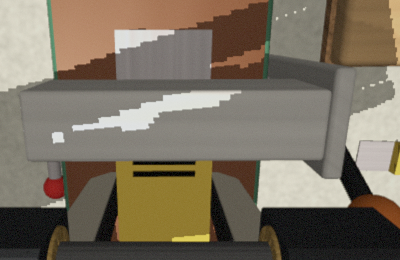

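Butted: the blade shows beyond the bar and the yellow face meets it. Next I'll release, rise, and press the stop with closed fingers.

Request:
apply_moves(commands=[0,0,0,0,0,0,6,0,0,0,0,0,0,6,0,0,2,0,0,0,6,0,0,4,0,0,0,0,0.2,2.2,0,0,0,0,0,0.2,2.1,0,0,0,0,0,0,0,0,0,0,0,0,0,0,0,0,0,0,0])

```text
t: 8.78
tool_pos: [0.5238, 0.2139, 0.2346]
orientation: [2.325, 2.104, 0.004]
force: [0.0, 0.1, 0.2]
opening: 0.015
```

```bash
python3 st.py
```

```text
tcp [0.5238 0.2139 0.2346] sander mm [  3.5  87.9 234.6] jaw deg -5.72 z [ 0.006 -0.003 -1.   ] F [0.  0.1 0.2] op 0.014955422031332063 8.775
```

Request:
apply_moves(commands=[0,-0.3,-1.5,0.003,0.006,0,0,0,0,-0.5,0,0,0,0,0,0,-0.3,0,0,0,0,0,0,-0.3,0,0,0,0,0,0,0,0,0,0,0])

```text
t: 9.4
tool_pos: [0.523, 0.2091, 0.2056]
orientation: [-2.33, -2.105, 0.004]
force: [0.4, -0.2, -0.6]
opening: 0.0002
```

```bash
python3 st.py
```

```text
tcp [0.523  0.2091 0.2056] sander mm [  3.2  83.1 205.6] jaw deg -5.81 z [-0.003 -0.001 -1.   ] F [ 0.4 -0.2 -0.6] op 0.00016107616756745683 9.4
```

Request:
apply_moves(commands=[0,0,-0.3,0,0,0,0,0,0,-0.3,0,0,0,0,0,0,-0.2,0,0,0,0])

```text
t: 9.78
tool_pos: [0.5232, 0.2091, 0.1993]
orientation: [-2.33, -2.106, 0.003]
force: [-3.2, -1.6, 9.6]
opening: 0.0007
```

```bash
python3 st.py
```

```text
tcp [0.5232 0.2091 0.1993] sander mm [  3.4  83.1 199.3] jaw deg -5.8 z [-0.002 -0.001 -1.   ] F [-3.2 -1.6  9.6] op 0.0006750950922584974 9.775
```

Request:
apply_moves(commands=[0,0,-0.2,0,0,0,0,0,0,-0.2,0,0,0,0])

```text
t: 10.02
tool_pos: [0.5232, 0.2091, 0.1993]
orientation: [2.33, 2.106, -0.001]
force: [-7.9, -2.9, 14.1]
opening: 0.0003
```

```bash
python3 st.py
```

```text
tcp [0.5232 0.2091 0.1993] sander mm [  3.4  83.2 199.3] jaw deg -5.78 z [ 0.    -0.001 -1.   ] F [-7.9 -2.9 14.1] op 0.00031558660126925777 10.025
```

Stop stalled at bar top 199.3 mm (expected 199). Next I'll rise and go behind the ball.

Request:
apply_moves(commands=[0,0,3,0,0,0,0,0,0,3,0,0,0,0,2.9,-2.6,0,0,0,0,0,2.9,-2.6,0,0,0,0,0,2.9,-2.6,0,0,0,0,0,0,0,0,0,0,0,0])

```text
t: 10.78
tool_pos: [0.6125, 0.1295, 0.261]
orientation: [2.327, 2.108, 0.002]
force: [-0.3, 0.4, -0.3]
opening: 0.0006
```

```bash
python3 st.py; python3 look.py w6 clamp_ball stop_top
```

```text
tcp [0.6125 0.1295 0.261 ] sander mm [100.1  12.7 261. ] jaw deg -5.64 z [ 0.002 -0.001 -1.   ] F [-0.3  0.4 -0.3] op 0.0006071738060217371 10.775
tcp [0.6125 0.1295 0.261 ] jaw deg -5.64 tilt [ 0.002 -0.001 -1.   ] 10.775
bar ((529.9437866210938, 211.1855010986328), (43.686031341552734, 124.0325698852539), 84.56019592285156) 0.1997 [0.0097 0.0859 0.2   ]
ball top pts [0.0951 0.0423 0.2047] 0.3667 639
yellow ((516.5364379882812, 159.79298400878906), (73.3473129272461, 47.001953125), 84.35464477539062) 5896 0.1785 sander [0.0015 0.0334 0.16  ]
clamp_ball 0.8 [0.6131 0.1589 0.1962] sander [0.0977 0.0421 0.1962] [261 169]
stop_top 0.62 [0.5202 0.2134 0.1988] sander [-0.0002  0.0871  0.1988] [109 101]
```

View pics/w6.png

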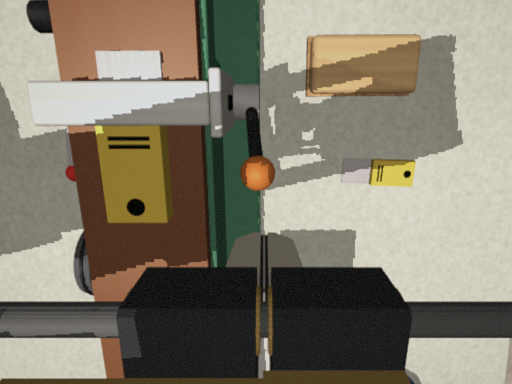

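The ball is at (258,172), the finger tips at (265,240) are behind it, and the gauge is still butted at (137,170). Pressing down and pushing.

Request:
apply_moves(commands=[-0.2,0,-3.5,0,0,0,0,0,0,-3.4,0,0,0,0,0,0,0,0,0,0,0,0.2,2.3,0.4,0,0,0,0,0.2,2.4,0.7,0,0,0,0,0.3,2.6,0,0,0,0,0,0,0,0,0,0,0,0])

```text
t: 11.8
tool_pos: [0.615, 0.2104, 0.212]
orientation: [2.314, 2.113, 0.013]
force: [-0.9, -0.9, -0.9]
opening: 0.0007
```

```bash
python3 st.py
```

```text
tcp [0.615  0.2104 0.212 ] sander mm [ 94.6  93.5 212. ] jaw deg -5.2 z [ 0.012 -0.    -1.   ] F [-0.9 -0.9 -0.9] op 0.0006748968881028969 11.8
```

```bash
python3 look.py w7 clamp_ball
```

```text
tcp [0.615  0.2104 0.212 ] jaw deg -5.2 tilt [ 0.012 -0.    -1.   ] 11.8
bar ((548.0045776367188, 215.02438354492188), (162.86761474609375, 45.66978073120117), 4.891547203063965) 0.1997 [0.0273 0.0915 0.2   ]
ball top pts [0.0944 0.1178 0.2143] 0.3112 1414
yellow ((512.9066162109375, 177.652587890625), (21.259885787963867, 35.62226104736328), 83.15676879882812) 1162 0.1788 sander [-0.0039  0.0508  0.16  ]
clamp_ball 0.82 [0.6214 0.2319 0.2081] sander [0.0987 0.1156 0.2081] [273 206]
```

Request:
apply_moves(commands=[0.3,1.6,-0.9,0,0.012,0,0,0.1,1.2,-1.0,0,0,0,0,0.1,1.6,-1.1,0,0,0,0,0,0,0,0,0,0,0])

```text
t: 12.4
tool_pos: [0.6204, 0.2534, 0.1796]
orientation: [2.324, 2.114, -0.004]
force: [-0.2, 0.0, 0.2]
opening: 0.0004
```

```bash
python3 st.py;python3 look.py w8 clamp_ball
```

```text
tcp [0.6204 0.2534 0.1796] sander mm [ 95.8 136.8 179.6] jaw deg -5.42 z [-0.002 -0.002 -1.   ] F [-0.2  0.   0.2] op 0.0004370923065730902 12.4
tcp [0.6204 0.2534 0.1796] jaw deg -5.42 tilt [-0.002 -0.002 -1.   ] 12.4
bar ((557.995849609375, 226.41647338867188), (169.60482788085938, 44.640018463134766), 17.491756439208984) 0.201 [0.0361 0.1038 0.2   ]
ball top pts [0.0944 0.1591 0.1818] 0.227 1451
yellow ((511.52374267578125, 179.33924865722656), (2.500544786453247, 32.55654525756836), 85.24199676513672) 108 0.1788 sander [-0.0054  0.0524  0.16  ]
clamp_ball 0.96 [0.6227 0.2734 0.1727] sander [0.0958 0.1571 0.1727] [266 207]
```

Request:
apply_moves(commands=[0.1,1.2,-0.5,0,0,0,0,0.1,1.0,-1.2,0,0,0,0,0,0.8,-1.6,0,0,0,0,0,0.1,-0.8,0,0,0,0,0,0,0,0,0,0,0])

```text
t: 13.12
tool_pos: [0.6254, 0.2856, 0.143]
orientation: [2.321, 2.109, 0.007]
force: [-1.9, -2.2, 5.6]
opening: 0.0005
```

```bash
python3 st.py;python3 look.py w9 clamp_ball
```

```text
tcp [0.6254 0.2856 0.143 ] sander mm [ 97.6 169.3 143. ] jaw deg -5.48 z [ 0.007 -0.001 -1.   ] F [-1.9 -2.2  5.6] op 0.000510882993811961 13.125
tcp [0.6254 0.2856 0.143 ] jaw deg -5.48 tilt [ 0.007 -0.001 -1.   ] 13.125
ball top pts [0.0941 0.1796 0.1388] 0.2484 488
clamp_ball 0.96 [0.6245 0.2879 0.1323] sander [0.0962 0.1716 0.1323] [263 236]
```

Request:
apply_moves(commands=[0,0,-0.3,0,0,0,0,0,0,-0.3,0,0,0,0])

```text
t: 13.48
tool_pos: [0.626, 0.2856, 0.1424]
orientation: [2.32, 2.108, 0.01]
force: [-12.6, -5.8, 24.4]
opening: 0.0005
```

```bash
python3 st.py
```

```text
tcp [0.626  0.2856 0.1424] sander mm [ 98.2 169.3 142.4] jaw deg -5.48 z [ 0.009 -0.001 -1.   ] F [-12.6  -5.8  24.4] op 0.0005463191886995336 13.475
```

Lever at the end stop (24 N reaction at the expected height). Back to the gauge.

Request:
apply_moves(commands=[0,0,6,0,0.009,0,0,0,0,6,0,0,0,0,-3.6,-4.3,0,0,0,0,6,-3.6,-4.3,0,0,0,0,6,-3.6,-4.2,0,0,0,0,6,0,0,0,0,0,0,6,0,0,0,0,0,0,6])

```text
t: 14.35
tool_pos: [0.514, 0.1561, 0.2591]
orientation: [-2.322, -2.114, 0.005]
force: [-0.5, 0.2, 0.4]
opening: 0.0458
```

```bash
python3 st.py;python3 look.py w10 clamp_ball stop_top
```

```text
tcp [0.514  0.1561 0.2591] sander mm [ -0.6  29.5 259.1] jaw deg -5.36 z [-0.004 -0.001 -1.   ] F [-0.5  0.2  0.4] op 0.045795664908085974 14.35
tcp [0.514  0.1561 0.2591] jaw deg -5.36 tilt [-0.004 -0.001 -1.   ] 14.35
bar ((529.8566284179688, 212.39923095703125), (43.137943267822266, 123.63591766357422), 83.77284240722656) 0.1997 [0.0095 0.0871 0.2   ]
ball top pts [0.0921 0.168  0.1397] 0.1448 526
yellow ((516.4547729492188, 159.47421264648438), (72.26538848876953, 45.98560333251953), 84.38330841064453) 5238 0.1788 sander [0.0015 0.0331 0.16  ]
clamp_ball 0.63 [0.6246 0.2895 0.1335] sander [0.0961 0.1732 0.1335] [392   7]
stop_top 0.83 [0.522  0.2125 0.2014] sander [0.0017 0.0864 0.2014] [269 129]
stop_top 0.72 [0.5192 0.1986 0.1626] sander [0.0003 0.0723 0.1626] [266 143]
```

Request:
apply_moves(commands=[0.2,0,-3,0,-0.004,0,6,0,0,-3,0,0,0,6,0,0,0,0,0,0,6,0,0,0,0,0,0,6], squeeze=20)

```text
t: 15.0
tool_pos: [0.5194, 0.1596, 0.199]
orientation: [2.317, 2.119, 0.002]
force: [-0.6, -0.4, 0.1]
opening: 0.0601
```

```bash
python3 st.py
```

```text
tcp [0.5194 0.1596 0.199 ] sander mm [  4.4  33.5 199. ] jaw deg -5.12 z [ 0.002 -0.    -1.   ] F [-0.6 -0.4  0.1] op 0.06012077504019141 15.0
```

Request:
apply_moves(commands=[-0.3,-0.2,-2,0,0,-0.009,6,0,0,-1.3,0,0,0,6,0,0,0,0,0,0,6])

```text
t: 15.38
tool_pos: [0.5173, 0.1579, 0.1657]
orientation: [2.326, 2.107, 0.005]
force: [-0.3, -0.0, -0.0]
opening: 0.0598
```

```bash
python3 st.py
```

```text
tcp [0.5173 0.1579 0.1657] sander mm [  2.5  31.6 165.7] jaw deg -5.65 z [ 0.004  0.    -1.   ] F [-0.3 -0.  -0. ] op 0.05976512608708096 15.375
```

Request:
apply_moves(commands=[0,0,0,0,0,0,4,0,0,0,0,0,0,4,0,0,0,0,0,0,4,-0.1,-1,0,0,0,0,4,-0.15,-1.5,0,0,0,0,4,-0.15,-1.5,0,0,0,0,4,0,0,0,0,0,0,4])

```text
t: 16.25
tool_pos: [0.5131, 0.1145, 0.1664]
orientation: [2.326, 2.106, 0.006]
force: [0.5, -0.7, -2.8]
opening: 0.0455
```

```bash
python3 st.py; python3 look.py w11 stop_top
```

```text
tcp [0.5131 0.1145 0.1664] sander mm [  2.6 -12.1 166.4] jaw deg -5.67 z [ 0.005 -0.    -1.   ] F [ 0.5 -0.7 -2.8] op 0.04554362596824731 16.25
tcp [0.5131 0.1145 0.1664] jaw deg -5.67 tilt [ 0.005 -0.    -1.   ] 16.25
bar ((529.5547485351562, 206.90492248535156), (33.243614196777344, 123.6529541015625), 83.52721405029297) 0.1998 [0.0098 0.0816 0.2   ]
yellow ((512.8889770507812, 122.8983154296875), (64.9873046875, 48.60479736328125), 84.65557861328125) 11135 0.1788 sander [ 0.0016 -0.0037  0.16  ]
stop_top 0.64 [0.5222 0.2157 0.2015] sander [0.0016 0.0896 0.2015] [264  22]
stop_top 0.21 [7.330e-01 2.308e-01 2.000e-04] sander [2.098e-01 1.257e-01 2.000e-04] [496  27]
```

Request:
apply_moves(commands=[-0.2,-2,0,0,0,0,4,-0.2,-1.8,0,0,0,0,4,0,0,0,0,0,0,4,0,0,2,0,0,0,4,0,0,4,0,0,0,4,0,0,4,0,0,0,4,0,0,0,0,0,0,4], squeeze=30)

```text
t: 17.23
tool_pos: [0.5083, 0.0787, 0.2685]
orientation: [2.327, 2.109, 0.007]
force: [0.6, -0.1, -1.6]
opening: 0.0458
```

```bash
python3 st.py; python3 look.py w12 stop_top clamp_ball
```

```text
tcp [0.5083 0.0787 0.2685] sander mm [  1.4 -48.1 268.5] jaw deg -5.63 z [ 0.004  0.003 -1.   ] F [ 0.6 -0.1 -1.6] op 0.04579866148374379 17.225
tcp [0.5083 0.0787 0.2685] jaw deg -5.63 tilt [ 0.004  0.003 -1.   ] 17.225Traceback (most recent call last):
  File "look.py", line 14, in <module>
    n,L,st,_=cv2.connectedComponentsWithStats(m.astype(np.uint8)); m=L==1+np.argmax(st[1:,4])
                                                                          ~~~~~~~~~^^^^^^^^^^
    return _wrapfunc(a, 'argmax', axis=axis, out=out, **kwds)
    return bound(*args, **kwds)
ValueError: attempt to get argmax of an empty sequence
```

View pics/w12.png

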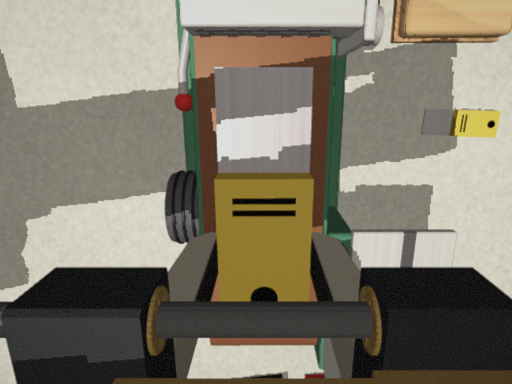

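Gauge held and level, lifted off the belt, blade fully clear at (264,70). On to the tray.

Request:
apply_moves(commands=[0.9,-4,0.5,0,0,0.013,4,0.9,-5,0,0,0,0.013,4,0.9,-5,0,0,0,0,4,0.9,-5,0,0,0,0,4,0.9,-5,0,0,0,0,4,0.9,-5,0,0,0,0,4,0.9,-5,0,0,0,0,4,0.9,-5,0,0,0,0,4])

```text
t: 18.27
tool_pos: [0.5752, -0.3149, 0.2526]
orientation: [-2.274, -2.135, 0.007]
force: [0.9, 1.0, -1.1]
opening: 0.0458
```

Request:
apply_moves(commands=[0.8,-4,-3,0,0,0,4,0.4,-2,-3,0,0,0,4,0,0,0,0,0,0,4,0,0,0,0,0,0,4])

```text
t: 18.77
tool_pos: [0.5846, -0.3774, 0.1815]
orientation: [-2.271, -2.123, 0.01]
force: [-0.0, 0.1, -1.1]
opening: 0.0454
```

```bash
cat > tray.py <<'E'
from h import *
import sys
M=camera_model("wrist");p,d=read_camera("wrist");C=cloud(d,"wrist",M);hsv=cv2.cvtColor(p,cv2.COLOR_BGR2HSV)
cv2.imwrite(f"pics/{sys.argv[1]}.png",p)
y=(hsv[...,0]>20)&(hsv[...,0]<35)&(hsv[...,1]>120)&(d>0)&(d<.3)
n,L,st,_=cv2.connectedComponentsWithStats(y.astype(np.uint8))
if n>1:
    P=C[L==1+np.argmax(st[1:,4])];P=P[P[:,2]>np.median(P[:,2])-.006];c=P.mean(0);N=np.linalg.svd(P-c,full_matrices=0)[2][2]
    print("yellow rect",cv2.minAreaRect((P[:,:2]*1000).astype(np.float32)),"top z",c[2].round(4),"normal",np.round(N,3))
t=(hsv[...,1]>150)&((hsv[...,0]<8)|(hsv[...,0]>172))&(C[...,2]<.045)&(d>0)
if t.sum()>100: print("red rect",cv2.minAreaRect((C[t][:,:2]*1000).astype(np.float32)),t.sum(), np.round(C[t].min(0),3),np.round(C[t].max(0),3))
for r in spot_point("red_tray","wrist")[:3]: print(round(r["conf"],2),np.round(w(r["point"],"wrist",M),3))
E
python3 st.py; python3 tray.py w13
```

```text
tcp [ 0.5846 -0.3774  0.1815] sander mm [ 122.  -494.5  181.5] jaw deg -3.82 z [-0.027  0.02  -0.999] F [-0.   0.1 -1.1] op 0.04544371358657884 18.775
yellow rect ((584.239013671875, -369.09613037109375), (65.00009155273438, 47.839107513427734), 86.3933334350586) top z 0.1946 normal [ 0.03  -0.042  0.999]
red rect ((527.6134033203125, -436.467041015625), (289.3708190917969, 362.9128723144531), 2.0164191722869873) 9148 [ 0.377 -0.62   0.002] [ 0.667 -0.256  0.035]
```

View pics/w13.png

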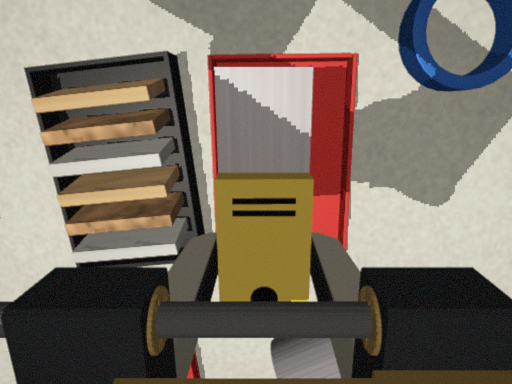

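Request:
apply_moves(commands=[1,-0.9,-2,-0.02,-0.027,0,4,0,0,-5,0,0,0,4,0,0,-4,0,0,0,4,0,0,0,0,0,0,4,0,0,0,0,0,0,4])

```text
t: 19.5
tool_pos: [0.6009, -0.3847, 0.0818]
orientation: [2.276, 2.141, 0.005]
force: [0.0, -0.5, -0.6]
opening: 0.0459
```

```bash
python3 st.py; python3 tray.py w14
```

```text
tcp [ 0.6009 -0.3847  0.0818] sander mm [ 138.9 -500.2   81.8] jaw deg -3.49 z [ 0.014 -0.01  -1.   ] F [ 0.  -0.5 -0.6] op 0.0459258672352031 19.5
yellow rect ((600.3892211914062, -376.02508544921875), (64.94153594970703, 47.81111526489258), 86.31227111816406) top z 0.0946 normal [-0.01  -0.015  1.   ]
red rect ((552.19384765625, -356.4900817871094), (198.66799926757812, 218.70968627929688), 86.49789428710938) 30797 [ 0.449 -0.461  0.002] [ 0.667 -0.254  0.035]
```

Request:
apply_moves(commands=[-0.5,-0.2,-3,0.01,0.012,0,4,0,0,-2.2,0,0,0,4,0,0,0,0,0,0,4,0,0,0,0,0,0,4])

```text
t: 20.1
tool_pos: [0.5959, -0.3877, 0.0278]
orientation: [2.287, 2.15, 0.003]
force: [-0.6, 0.4, -1.1]
opening: 0.0455
```

```bash
python3 st.py
```

```text
tcp [ 0.5959 -0.3877  0.0278] sander mm [ 134.2 -503.7   27.8] jaw deg -3.53 z [ 0.003 -0.001 -1.   ] F [-0.6  0.4 -1.1] op 0.04549170050503091 20.1
```

Request:
apply_moves(commands=[0,0,-0.8,0,0,0,4,0,0,-0.4,0,0,0,4,0,0,-0.3,0,0,0,4,0,0,-0.2,0,0,0,4,0,0,-0.2,0,0,0,4,0,0,0,0,0,0,4])

```text
t: 20.85
tool_pos: [0.5971, -0.3884, 0.0107]
orientation: [2.284, 2.148, 0.004]
force: [0.8, -0.3, -1.9]
opening: 0.0457
```

```bash
python3 st.py
```

```text
tcp [ 0.5971 -0.3884  0.0107] sander mm [ 135.5 -504.3   10.7] jaw deg -3.52 z [ 0.006 -0.003 -1.   ] F [ 0.8 -0.3 -1.9] op 0.045671725244680224 20.85
```

Request:
apply_moves(commands=[0,0,-0.1,0,0,0,4,0,0,-0.1,0,0,0,4,0,0,0,0,0,0,4])

```text
t: 21.22
tool_pos: [0.5974, -0.3887, 0.0104]
orientation: [2.284, 2.148, 0.003]
force: [-0.1, -0.3, -0.1]
opening: 0.0453
```

```bash
python3 st.py; python3 tray.py w15
```

```text
tcp [ 0.5974 -0.3887  0.0104] sander mm [ 135.8 -504.5   10.4] jaw deg -3.51 z [ 0.006 -0.003 -1.   ] F [-0.1 -0.3 -0.1] op 0.04532541331252701 21.225
yellow rect ((596.98681640625, -380.21038818359375), (64.98074340820312, 47.55899429321289), 86.43048858642578) top z 0.0233 normal [-0.002 -0.024  1.   ]
red rect ((579.7072143554688, -363.23681640625), (189.72933959960938, 163.72128295898438), 86.70269775390625) 62792 [ 0.503 -0.461  0.002] [ 0.666 -0.266  0.045]
```

Request:
apply_moves(commands=[0,0,-0.05,-0.02,0,0,4,0,0,0,0,0,0,4,0,0,0,0,0,0,6,0,0,0,0,0,0,6,0,0,0,0,0,0,6])

```text
t: 21.95
tool_pos: [0.5978, -0.389, 0.01]
orientation: [2.272, 2.136, -0.019]
force: [1.0, 0.0, -1.0]
opening: 0.0598
```

Request:
apply_moves(commands=[0,0,2,0,0,0,6,0,0,5,0,0,0,6,0,0,6,0,0,0,6,0,0,6,0,0,0,6,0,0,0,0,0,0,6,0,0,0,0,0,0,6])

```text
t: 22.7
tool_pos: [0.5966, -0.3885, 0.2127]
orientation: [2.269, 2.133, -0.018]
force: [0.9, 0.1, -0.3]
opening: 0.0599
```

```bash
python3 st.py; python3 tray.py w16
python3 - <<'E'
from h import *
p,d=read_camera("top");q,d2=read_camera("scene")
cv2.imwrite("pics/end.png",np.hstack([cv2.resize(p[100:240,110:360],(500,420))[:, :400],cv2.resize(q[90:330,140:370],(400,420))]))
C=cloud(d,"top")
for c in("top","scene"):
  for n in("clamp_ball","stop_top","gauge","red_tray","sanding_block","tape_roll","cleaning_stick"):
    for r in spot_point(n,c)[:2]: print(c,n,round(r["conf"],2),np.round(w(r["point"],c),3))
E
```

```text
tcp [ 0.5966 -0.3885  0.2127] sander mm [ 135.  -504.4  212.7] jaw deg -3.54 z [ 0.01  -0.028 -1.   ] F [ 0.9  0.1 -0.3] op 0.05990557584420886 22.7
yellow rect ((577.2705688476562, -361.84344482421875), (2.118966817855835, 2.3252956867218018), 79.8028335571289) top z 0.3237 normal [-0.009 -0.766  0.643]
red rect ((529.2084350585938, -465.427734375), (289.3774719238281, 421.2174377441406), 2.0802111625671387) 20685 [ 0.377 -0.678  0.001] [ 0.667 -0.256  0.035]
top clamp_ball 0.53 [0.621 0.291 0.13 ]
top stop_top 0.64 [0.515 0.214 0.197]
top stop_top 0.47 [ 0.764 -0.252  0.001]
top gauge 0.6 [0.752 0.105 0.001]
top gauge 0.59 [ 0.593 -0.36   0.005]
top red_tray 0.97 [ 0.435 -0.616  0.002]
top red_tray 0.87 [ 0.208 -0.307  0.001]
top sanding_block 0.89 [ 0.732  0.235 -0.002]
top tape_roll 0.54 [ 0.764 -0.25  -0.001]
top cleaning_stick 0.57 [0.535 0.483 0.002]
scene clamp_ball 0.61 [0.624 0.286 0.131]
scene gauge 0.75 [0.756 0.101 0.   ]
scene gauge 0.72 [0.525 0.2   0.16 ]
scene red_tray 0.91 [ 0.604 -0.361 -0.004]
scene red_tray 0.74 [ 0.44  -0.62  -0.003]
scene sanding_block 0.91 [0.733 0.225 0.001]
scene tape_roll 0.72 [ 0.767 -0.254 -0.001]
scene cleaning_stick 0.81 [ 0.543  0.485 -0.001]
```

View pics/w16.png

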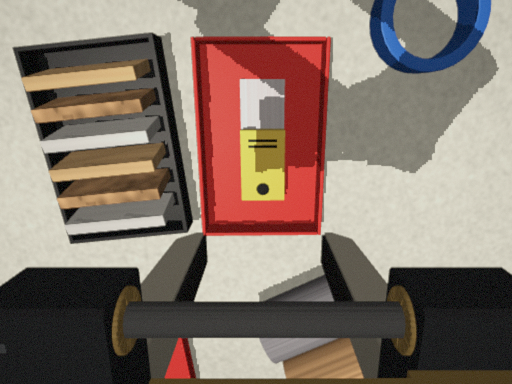

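The gauge lies flat in the middle of the red tray at (263,140). The stop and ball are where they were set. Handing in.

```bash
python3 -c "
from h import *
print(close_job())"
```

```text
the job is handed in; nothing more can be done
None
```

I handed the job in at about 23 s of the 72 s allowed; no verdict is reported.

**What I did:**
- **Gauge in:** I gripped the larger gauge, squared it to the belt and slid it in until it butted. The measured step position was 70.9 mm against a nominal 71, within about 0.2° of square.
- **Stop:** I pressed the bar until it stalled on the blade. Its top was at 199.3 mm, which means about 3 mm clearance.
- **Clamp lever:** I pushed the lever over to its end stop. The ball centre was at about 131 mm, with a 24 N reaction.
- **Gauge out:** I drew the gauge straight out, carried it to the large red tray, lowered it to the floor while still held, and released it.

**Last checks:**
- **Gauge:** a wrist picture shows it flat near the middle of the tray. The network put it at (0.593, -0.360), against a tray centre of (0.595, -0.360).
- **Stop and lever:** the lever ball is still at the end stop. The stop top read about 197–200 mm in the later views.
- **Loose things:** the sanding block, tape roll and cleaning stick are within about 10 mm of where they started, which is within the networks' error.

**Failed or disagreed:**
- My colour measurement found no usable gauge patch from the retracted pose, so the final gauge check rests on the picture and the top network.
- The scene camera gave no find at the tray. It reported a low-quality "gauge" near the stop bar at (0.525, 0.200), which I took as a false hit.
- In the tray the gauge was pitched up about 0.02 rad just before release. I turned it back about 0.02 rad before letting go.

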